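Set the one-person coffee tray

ROBOT

A 7-joint arm with a two-finger parallel gripper is mounted at the origin on the work surface. World frame = base frame: x ahead of the robot, y to its left, z up, the work surface at z = 0. Lengths are in m, angles in rad, forces in N, time in s.
With the tool pointing down it reaches from about 0.4 to 0.9 m from the base axis. Payload 5.5 kg.
Tool frame: the origin (TCP) lies between the finger pads; the fingertips stand 14 mm ahead of it and the grasp point (between the pads) lies 5 mm behind it; x points along the fingers, y is the direction in which the jaws open and shut, and the axes are right-handed (so a half turn about x gives the same grasp; the last joint's range is limited). The gripper opens to 85 mm and grips with 20 to 120 N. Pads are 22 mm wide; open, the fingers measure 114 mm over their backs; the gripper's body (76 mm by 85 mm) begins 54 mm behind the grasp point. The pads swing forward as they close: fully open they stand 13 mm farther back than shut.
Start: joints at [1.512, 0.501, -0.427, 1.55, 0.221, 1.138, -0.21], TCP at [0.206, -0.617, 0.245] pointing down, gripper open.
Joint ranges: [-2.88, 2.88], [-0.31, 2.03], [-1.54, 1.56], [0.2, 2.42], [-1.41, 4.55], [0.19, 2.02], [-2.57, 2.57]. Speed limits (rad/s): [2.57, 2.57, 3.14, 3.14, 3.14, 3.14, 3.14].

INTERFACE

Orientations are given as a rotation vector (axis times angle).
In Python, from rig import r, eyes gives the robot as it stands.
- The arm moves only by the tool apply_moves, never from a script. Its argument "series" is text: rows parted by semicolons, each of 5 numbers parted by spaces: the opening, from 0 (shut) to 1 (fully open), then the shift along the tool's x, y, z in m, then the turn about the tool's x in rad. In form: fingers dx dy dz twist; .... A call has 1 to 20 rows; each row shifts and turns the pose as measured when the row begins, along the tool's axes as they then stand; what a row does not reach is not made up. A row lasts 1/10 s, in which the tool goes at most 50 mm and 8.59 degrees, less where a joint would pass 70% of its speed; a pose out of reach is approached as far as the arm can. A call is refused whole if a number of a shift passes 0.05 or a number of a turn 0.15, either way. A call with a gripper value outside its range is refused whole. The fingers move at their own pace and stop on an object; "newtons" is the grip in N (left out, the last holds). Time passes only in rows, so rows that do not move let the fingers close. It gives the time, the measured TCP pose, the force and the opening at its end, in the units of the state.
- r.state(): the state, without advancing time (a new reading comes with each control period).
- eyes.camera(name): name is "scene" or "top" or "wrist"; returns the picture (400x640x3 uint8, red, green, blue); there is no depth.
- eyes.camera_model(name): a dict with "fx", "fy", "cx", "cy" (pixels), "view" (4x4, takes a point from world to camera coordinates). Camera axes: x right, y down, z forward; pixel columns grow to the right and rows downward; lengths in m; the calibration is good to about 2 mm. The wrist camera is an equidistant fisheye: a pixel r from the principal point sees the ray r / f radians off the axis. A picture is of the moment at which its call begins: read the wrist's pose just before it. camera_model takes no time and is no camera call; for the wrist camera it gives the pose at the moment of the call.
- r.hand_in(): hands the job in, once; it reports no verdict.
The state is a dict: "t": time; "joint_pos": joint angles; "qvel": joint speeds; "joint_torque": joint torques, N m; "tool_pos": TCP position; "tool_rot": TCP orientation; "ft_force": force on the tool from outside, world axes, zero at the start; "moment": the same for the moment, N m; "gripper_width": finger opening in m.
Only numpy, scipy, OpenCV 4.12 (cv2) and the standard library are available. Lean on these libraries where they do the work, as an engineer would, in place of code of your own. Each camera call takes 0.05 s, during which the arm holds its last target.

TASK

Set the wooden tray for one: stand the short amber jar centred on the round olive-wood coaster, the smaller steel measuring cup down inside the steel ring with its handle pointing across the tray over one of the long sides, and the folded silicone cup centred flat on the square cork mat, all upright and let go. The tall amber jar, the larger measuring cup and the opened-out silicone cup do not belong on the tray: leave them standing where they are.

Things in the scene. Friction and masses are not known exactly. Their poses are not given: they have to be found in the camera images.
- tray: Fixed low tray of light wood, 130 mm (its x) by 360 mm (its y, the long axis), walls 18 mm high and 6 mm thick, floor 6 mm thick. Origin: centre of its underside, on the counter; x points across the tray, away from the robot at yaw 0, z up. The coaster, ring and mat are fixed on its floor in a row along its y, at -115, 0 and +115 mm, in an order that changes; they have the tray's yaw.
- coaster: Round olive-wood coaster fixed in the tray, 84 mm across, 8 mm thick. Origin: centre of its underside, on the tray floor (6 mm above the counter); its top is 8 mm above the origin, z up.
- ring: Low steel ring fixed in the tray, outside 82 mm, inside 70 mm across, 6 mm high, open in the middle down to the tray floor. Origin: its centre at the level of the tray floor (6 mm above the counter), z up.
- mat: Square cork mat fixed in the tray, 84 by 84 mm, 8 mm thick. Origin: centre of its underside, on the tray floor; its top is 8 mm above the origin, z up.
- jar_short: Loose short closed amber plastic jar with a black lid, a cylinder 46 mm across and 62 mm high, about 0.11 kg, standing. Origin: centre of its underside, z up.
- jar_tall: Look-alike, to be left: tall amber plastic jar with a black lid, 60 mm across and 105 mm high, standing loose. Origin: centre of its underside, z up.
- cup_small: Loose smaller measuring cup of stainless steel, standing open side up: straight round bowl 52 mm across outside, 40 mm high, wall 3 mm, with a flat level handle 14 mm wide and 3 mm thick at rim height that points along its -x and ends 81 mm from the bowl's axis; about 0.07 kg. Origin: centre of the bowl's underside, z up. Can be gripped from above across the outside of the bowl along its y.
- cup_large: Look-alike, to be left: larger steel measuring cup, bowl 74 mm across and 50 mm high, its handle along -x ends 102 mm from the axis; loose. Origin: centre of the bowl's underside, z up.
- folded_cup: Loose collapsible cup of grey-green silicone, folded flat: a disc 58 mm across and 22 mm high with concentric ridges on top, about 0.06 kg, stiff enough to treat as rigid. Origin: centre of its underside, z up.
- open_cup: Look-alike, to be left: the same sort of grey-green silicone cup opened out, an open stepped cone 66 mm high, 42 mm across at the foot and 66 mm at the rim; loose. Origin: centre of its underside, z up.
Mind the look-alikes: they are no part of the job. Leave any blue look-alike of the folded_cup alone.

How it is judged:
By the outcome, as a careful person would: the job done as asked, in the order asked, and still so for the second after the job is handed in, with the robot touching nothing.
It also fails if it takes over 77 s, if anything falls off the work surface, if the arm or the gripper's body presses on something with over 40 N, if the wrist force passes 120 N, or if a joint passes its speed limit or range.

## Working session

There is one attempt and no reset: what is moved stays moved. The work goes in short steps, Python scripts to look and compute and a tool call to move; the robot and the scene stay as the last step left them, time stands still between calls to the robot, and variables do not carry over. Pictures are saved under pics/ and viewed, and the job is handed in when it is done.

Besides the shell and the picture viewer there is one more tool, called after "Call:" as a command line: name --argument value ..., lists and objects as JSON in quotes. apply_moves: Moves the arm, as the interface text tells. Its arguments: {"type":"object","properties":{"series":{"type":"string"},"newtons":{"type":"number"}},"required":["series"]}

```bash
ls; mkdir -p pics
python3 - <<'E'
from rig import r, eyes
import cv2,numpy as np
s=r.state()
for k,v in s.items(): print(k,np.round(v,4))
for n in ["scene","top","wrist"]:
    im=eyes.camera(n); cv2.imwrite(f"pics/{n}0.png",im[:,:,::-1])
    m=eyes.camera_model(n); print(n,{k:np.round(v,3).tolist() for k,v in m.items()})
E
```

```text
pics
t 0.0
joint_pos [ 1.5122  0.5019 -0.4268  1.5514  0.2208  1.1383 -0.2103]
qvel [ 0.0002  0.0003  0.0002  0.0005 -0.0023 -0.0002  0.0008]
joint_torque [ 9.00000e-04 -5.69518e+01 -5.81540e+00 -2.80931e+01  1.07000e-02
  1.22000e-02 -1.00000e-04]
tool_pos [ 0.2053 -0.616   0.2443]
tool_rot [ 2.048   0.3345 -2.0485]
ft_force [ 0.0627 -0.1283  0.5074]
moment [ 0.0131 -0.0401 -0.0174]
gripper_width 0.0855
scene {'fx': 377.899, 'fy': 377.899, 'cx': 323.404, 'cy': 199.703, 'view': [[0.465, 0.885, 0.003, -0.2], [0.472, -0.245, -0.847, -0.235], [-0.749, 0.396, -0.531, 1.311], [0.0, 0.0, 0.0, 1.0]]}
top {'fx': 378.34, 'fy': 378.34, 'cx': 317.905, 'cy': 201.899, 'view': [[0.01, -1.0, 0.001, -0.042], [-0.986, -0.01, -0.166, 0.535], [0.166, 0.001, -0.986, 0.982], [0.0, 0.0, 0.0, 1.0]]}
wrist {'fx': 309.707, 'fy': 309.707, 'cx': 314.683, 'cy': 201.913, 'view': [[0.317, -0.948, -0.002, -0.649], [-0.905, -0.304, 0.296, -0.04], [-0.282, -0.092, -0.955, 0.38], [0.0, 0.0, 0.0, 1.0]]}
```

View pics/top0.png

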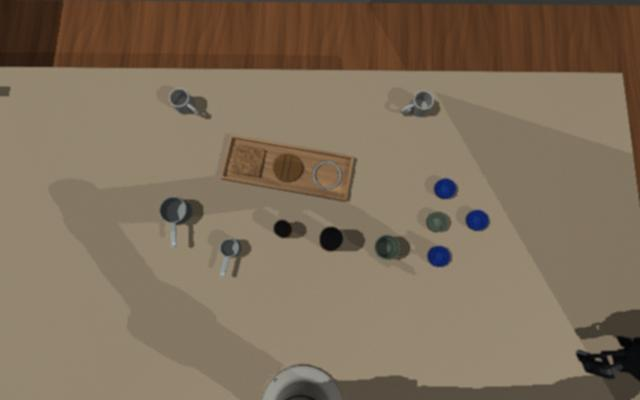

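View pics/scene0.png

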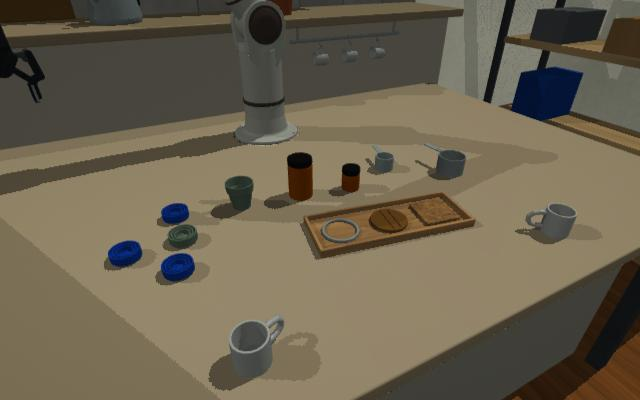

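View pics/wrist0.png

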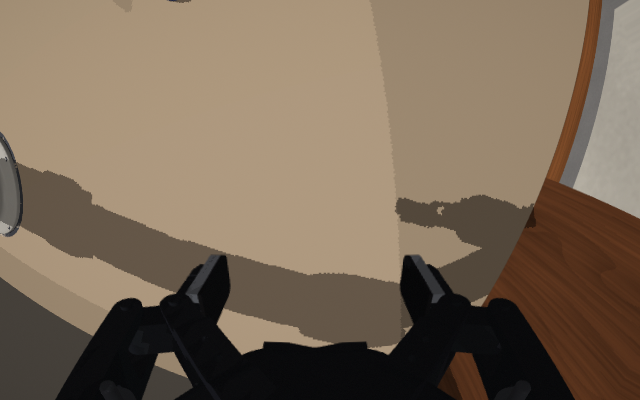

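Run:
```python
import cv2
t=cv2.imread('pics/top0.png')
cv2.imwrite('pics/topA.png',cv2.resize(t[130:290,150:350],None,fx=4,fy=3.75,interpolation=cv2.INTER_CUBIC)[:600])
cv2.imwrite('pics/topA.png',cv2.resize(t[130:280,150:350],None,fx=4,fy=4,interpolation=cv2.INTER_CUBIC))
cv2.imwrite('pics/topB.png',cv2.resize(t[160:280,300:500],None,fx=4,fy=4,interpolation=cv2.INTER_CUBIC))
```

```text
(no output)
```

View pics/topA.png

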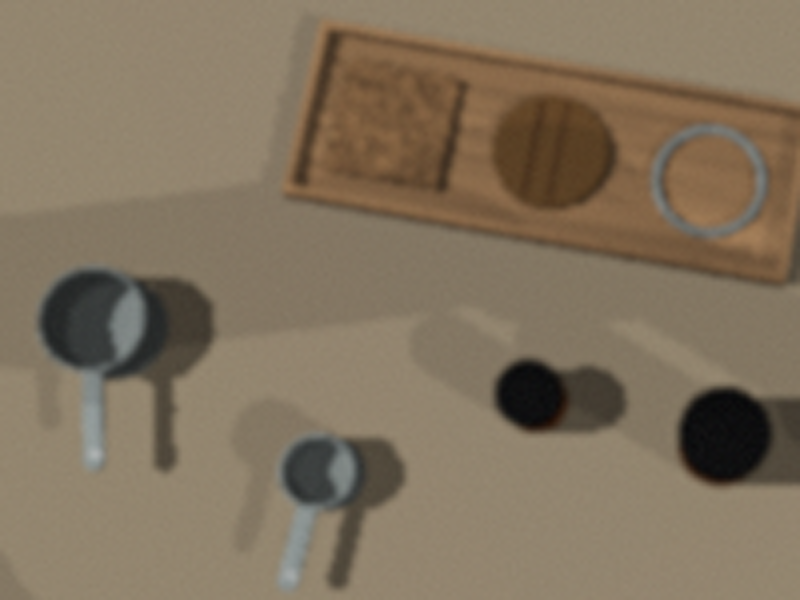

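View pics/topB.png

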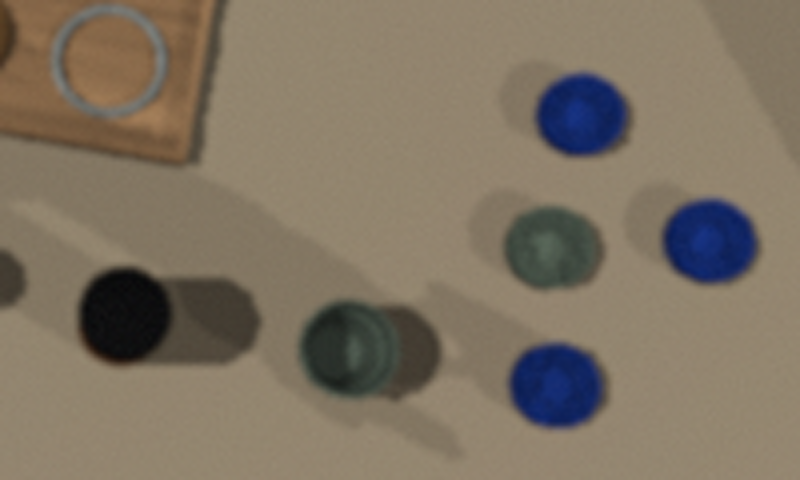

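```bash
cat > h.py <<'E'
import numpy as np,cv2
from scipy.spatial.transform import Rotation as R
def unproj(m,u,v,z):
    V=np.array(m['view']); d=np.array([(u-m['cx'])/m['fx'],(v-m['cy'])/m['fy'],1])
    c=-V[:3,:3].T@V[:3,3]; w=V[:3,:3].T@d; return c+w*(z-c[2])/w[2]
def proj(m,P,fish=False):
    V=np.array(m['view']); p=np.atleast_2d(P)@V[:3,:3].T+V[:3,3]
    if fish:
        rr=np.hypot(p[:,0],p[:,1]); th=np.arctan2(rr,p[:,2]); k=th/np.maximum(rr,1e-9)
        return np.c_[m['fx']*p[:,0]*k+m['cx'],m['fy']*p[:,1]*k+m['cy']]
    return np.c_[m['fx']*p[:,0]/p[:,2]+m['cx'],m['fy']*p[:,1]/p[:,2]+m['cy']]
def circ(c,rad,z,n=48):
    a=np.linspace(0,2*np.pi,n); return np.c_[c[0]+rad*np.cos(a),c[1]+rad*np.sin(a),0*a+z]
def rect(c,yaw,hx,hy,z):
    q=np.array([[-hx,-hy],[hx,-hy],[hx,hy],[-hx,hy],[-hx,-hy]]); C,S=np.cos(yaw),np.sin(yaw)
    return np.c_[c[0]+q[:,0]*C-q[:,1]*S,c[1]+q[:,0]*S+q[:,1]*C,np.full(5,z)]
E
python3 - <<'E'
from rig import eyes
from h import *
m=eyes.camera_model('top')
A=lambda x,y:((x+.5)/4-.5+150,(y+.5)/4-.5+130)
B=lambda x,y:((x+.5)/4-.5+300,(y+.5)/4-.5+160)
for n,p,z in [('jar',A(531,394),.062),('jartall',A(725,434),.105),('cup',A(320,471),.04),('handle',A(289,586),.0385),('cupL',A(95,319),.05),
 ('fold',B(551,246),.022),('b1',B(583,114),.022),('b2',B(710,240),.022),('b3',B(557,384),.022),('open',B(349,347),.066),
 ('coaster',A(553,151),.014),('ring',A(710,181),.012),('mat',A(389,123),.014),('trTL',A(323,21),.018),('trBL',A(285,195),.018),('trBR',A(787,282),.018),('trTR',B(222,-20),.018)]:
    print(n,np.round(p,1),np.round(unproj(m,*p,z)[:2],4))
E
```

```text
jar [282.4 228.1] [0.4618 0.0563]
jartall [330.9 238.1] [ 0.4336 -0.0703]
cup [229.6 247.4] [0.4109 0.1981]
handle [221.9 276.1] [0.3352 0.2152]
cupL [173.4 209.4] [0.5106 0.352 ]
fold [437.4 221.1] [ 0.4892 -0.3661]
b1 [445.4 188.1] [ 0.5822 -0.3924]
b2 [477.1 219.6] [ 0.4945 -0.4758]
b3 [438.9 255.6] [ 0.3951 -0.3662]
open [386.9 246.4] [ 0.4164 -0.2177]
coaster [287.9 167.4] [0.6395 0.0496]
ring [327.1 174.9] [ 0.6193 -0.0621]
mat [246.9 160.4] [0.6589 0.1669]
trTL [230.4 134.9] [0.7329 0.2166]
trBL [220.9 178.4] [0.6047 0.2372]
trBR [346.4 200.1] [ 0.5461 -0.116 ]
trTR [355.1 154.6] [ 0.6778 -0.1413]
```

```bash
cat > ov.py <<'E'
from h import *
import sys
G=dict(jar=(.4618,.0563),cup=(.4109,.1981),fold=(.4892,-.3661),tray=(.640,.0505),yaw=-.163)
def curves(G):
    t=np.array(G['tray']);yw=G['yaw'];ey=np.array([-np.sin(yw),np.cos(yw)])
    L=[]
    L+=[rect(t,yw,.065,.18,.018),rect(t,yw,.059,.174,.018),rect(t,yw,.065,.18,0),rect(t+.115*ey,yw,.042,.042,.014),circ(t,.042,.014),circ(t-.115*ey,.041,.012),circ(t-.115*ey,.035,.006)]
    L+=[circ(G['jar'],.023,.062),circ(G['jar'],.023,0),circ(G['cup'],.026,.04),circ(G['cup'],.026,0),circ(G['fold'],.029,.022),circ(G['fold'],.029,0)]
    return L
if __name__=='__main__':
    from rig import eyes
    for n,(x0,y0,x1,y1) in dict(top=(210,120,460,290),scene=(150,140,490,270)).items():
        im=cv2.imread(f'pics/{n}0.png')[y0:y1,x0:x1]; k=3 if n=='top' else 2.35
        k=800/(x1-x0)
        im=cv2.resize(im,None,fx=k,fy=k,interpolation=cv2.INTER_CUBIC)
        for c in curves(G):
            q=(proj(eyes.camera_model(n),c)+.5-[x0,y0])*k-.5
            cv2.polylines(im,[np.round(q*8).astype(int)],False,(0,0,255),1,cv2.LINE_AA,3)
        cv2.imwrite(f'pics/ov_{n}{sys.argv[1]}.png',im[:600])
E
python3 ov.py 1
```

```text
(no output)
```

View pics/ov_top1.png

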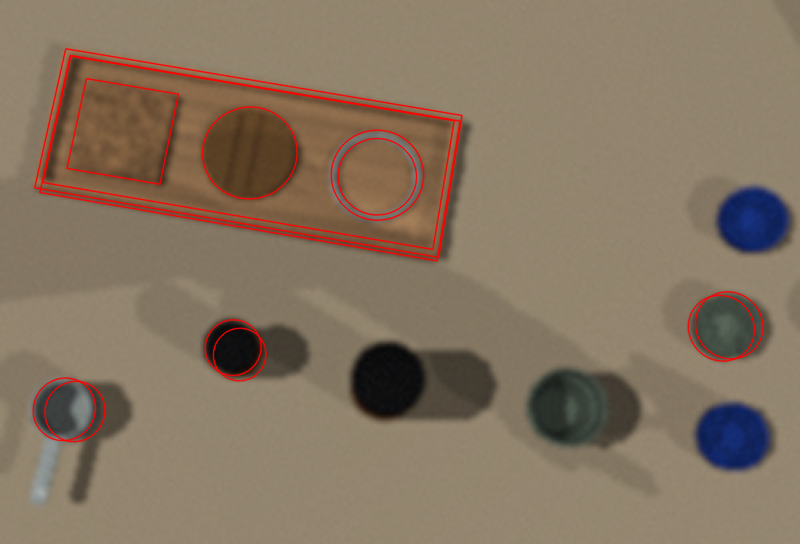

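View pics/ov_scene1.png

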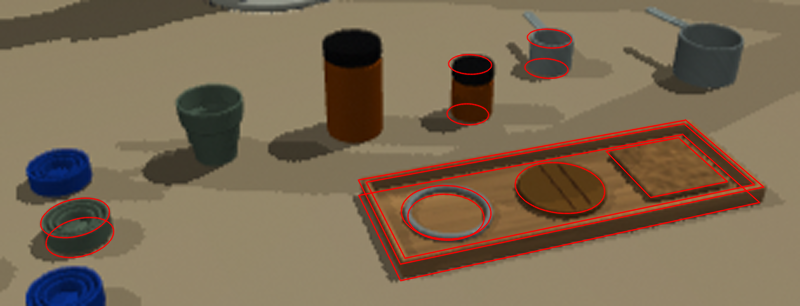

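```bash
cat > plan.py <<'E'
from h import *
def plan(x,y,z,yaw=None,n=None,dbg=True):
    from rig import r
    s=r.state(); M=R.from_rotvec(s['tool_rot']).as_matrix(); p=np.array(s['tool_pos'])
    ty=M[:,1]; cur=np.arctan2(ty[1],ty[0])
    tw=0
    if yaw is not None:
        d=(yaw-cur+np.pi/2)%np.pi-np.pi/2; tw=-d   # tool x down
    D=M.T@(np.array([x,y,z])-p)
    print('t',round(s['t'],2),'pos',p.round(4),'toolx',M[:,0].round(3),'jawyaw',round(np.degrees(cur),1),'w',round(s['gripper_width'],4),'F',np.round(s['ft_force'],1),'q7',np.round(s['joint_pos'],2)[6])
    print('tool delta',D.round(4),'twist',round(tw,3),'rows>=',round(max(np.linalg.norm(D)/.05,abs(tw)/.15),1))
    return D,tw
if __name__=='__main__':
    import sys
    a=list(map(float,sys.argv[1:])); plan(*a)
E
python3 plan.py .4618 .0563 .2 0; python3 plan.py .4618 .0563 .2 1.57
```

```text
t 0.15 pos [ 0.2054 -0.6161  0.2445] toolx [-0.     0.002 -1.   ] jawyaw -71.6 w 0.0858 F [ 0.5 -0.3  0.7] q7 -0.21
tool delta [ 0.0454 -0.5567 -0.4559] twist -1.249 rows>= 14.4
t 0.15 pos [ 0.2054 -0.6161  0.2445] toolx [-0.     0.002 -1.   ] jawyaw -71.6 w 0.0858 F [ 0.5 -0.3  0.7] q7 -0.21
tool delta [ 0.0454 -0.5567 -0.4559] twist 0.323 rows>= 14.4
```

Call:
apply_moves --series "1 0 -0.037 -0.030 0;1 0 -0.037 -0.030 0;1 0 -0.037 -0.030 0;1 0 -0.037 -0.030 0;1 0 -0.037 -0.030 0;1 0 -0.037 -0.030 0;1 0 -0.037 -0.030 0;1 0 -0.037 -0.030 0;1 0 -0.037 -0.030 0;1 0 -0.037 -0.030 0" --newtons 30

```text
t: 1.15
tool_pos: [0.3748, -0.1612, 0.2411]
tool_rot: [2.054, 0.317, -2.059]
ft_force: [1.2, -0.3, -0.2]
gripper_width: 0.085
```

```bash
python3 plan.py .4618 .0563 .2 1.57
```

```text
t 1.15 pos [ 0.3748 -0.1612  0.2411] toolx [-0.002 -0.    -1.   ] jawyaw -72.4 w 0.085 F [ 1.2 -0.3 -0.2] q7 -0.98
tool delta [ 0.0408 -0.1811 -0.1487] twist 0.307 rows>= 4.8
```

Call:
apply_moves --series "1 0.005 -0.035 -0.029 0;1 0.005 -0.035 -0.029 0;1 0.005 -0.035 -0.029 0;1 0.005 -0.035 -0.029 0;1 0.01 -0.03 -0.025 0;1 0 0 0 0.15;1 0 0 0 0.15;1 0 0 0 0"

```text
t: 1.95
tool_pos: [0.4607, 0.0611, 0.2102]
tool_rot: [2.219, 0.01, -2.215]
ft_force: [-0.8, -0.2, 0.1]
gripper_width: 0.0857
```

```bash
cat > look.py <<'E'
import sys
from h import *
from rig import r,eyes
from ov import G,curves
m=eyes.camera_model('wrist'); im=eyes.camera('wrist')[:,:,::-1].copy()
cv2.imwrite(f'pics/{sys.argv[1]}_raw.png',im)
np.save(f'pics/{sys.argv[1]}_V.npy',m['view'])
big=cv2.resize(im,None,fx=1.25,fy=1.25,interpolation=cv2.INTER_CUBIC)
for c in curves(G):
    V=m['view']; q=(proj(m,c,True)+.5)*1.25-.5
    cv2.polylines(big,[np.round(q*8).astype(int)],False,(0,0,255),1,cv2.LINE_AA,3)
cv2.imwrite(f'pics/{sys.argv[1]}.png',big)
E
python3 plan.py .4618 .0563 .03 1.57; python3 look.py w1
```

```text
t 1.95 pos [0.4607 0.0611 0.2102] toolx [ 0.002  0.    -1.   ] jawyaw -89.5 w 0.0857 F [-0.8 -0.2  0.1] q7 -1.99
tool delta [ 0.1802  0.0049 -0.0007] twist 0.01 rows>= 3.6
```

View pics/w1.png

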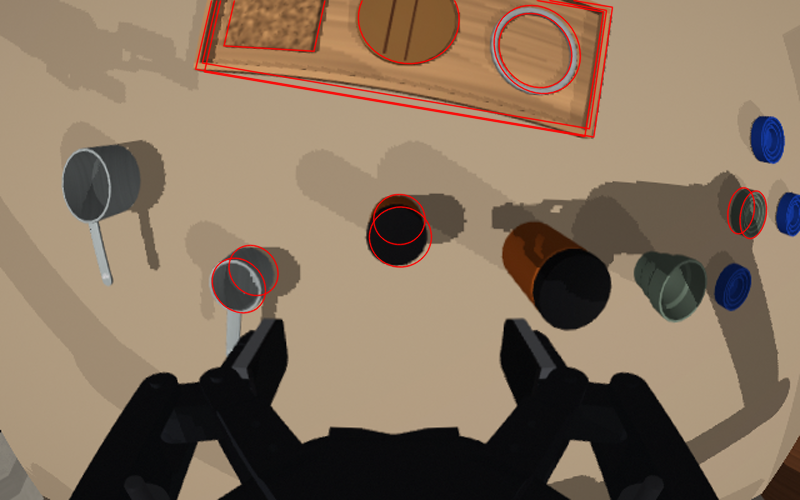

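Call:
apply_moves --series "1 0.04 0.003 -0.001 0;1 0.04 0.002 0 0;1 0.04 0 0 0;1 0.03 0 0 0;1 0.02 0 0 0;1 0.01 0 0 0;1 0 0 0 0"

```text
t: 2.7
tool_pos: [0.4661, 0.0506, 0.0261]
tool_rot: [2.213, 0.032, -2.195]
ft_force: [-0.7, -0.5, -0.1]
gripper_width: 0.0857
```

```bash
python3 plan.py .4618 .0563 .03 1.57; python3 look.py w2
```

```text
t 2.7 pos [0.4661 0.0506 0.0261] toolx [ 0.009 -0.003 -1.   ] jawyaw -88.2 w 0.0857 F [-0.7 -0.5 -0.1] q7 -2.26
tool delta [-0.0039 -0.0058  0.0041] twist 0.033 rows>= 0.2
```

View pics/w2.png

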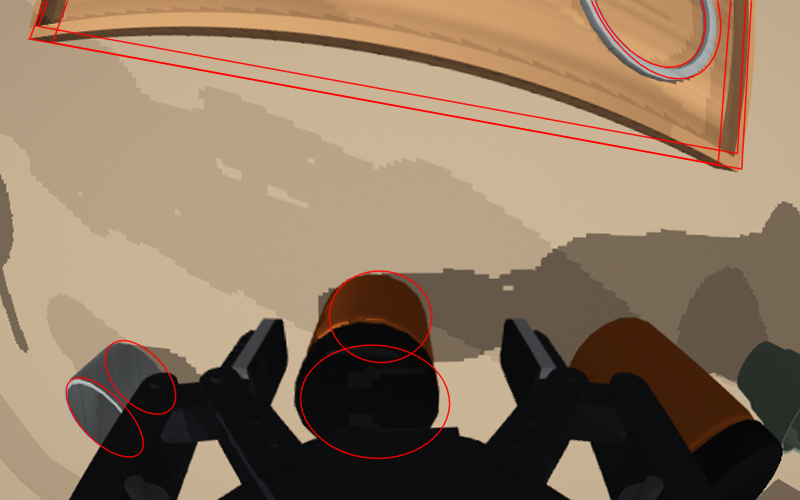

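Call:
apply_moves --series "1 -0.004 -0.007 0.004 0;1 0 0 0 0;0 0 0 0 0;0 0 0 0 0;0 0 0 0 0;0 0 0 0 0;0 0 0 0 0"

```text
t: 3.45
tool_pos: [0.4657, 0.0581, 0.0359]
tool_rot: [2.223, 0.033, -2.182]
ft_force: [0.1, 0.9, -2.1]
gripper_width: 0.0453
```

```bash
python3 plan.py .4618 .0580 .03 1.57; python3 look.py w3
```

```text
t 3.45 pos [0.4657 0.0581 0.0359] toolx [ 0.019 -0.003 -1.   ] jawyaw -88.1 w 0.0453 F [ 0.1  0.9 -2.1] q7 -2.26
tool delta [ 0.0058 -0.0001  0.0041] twist 0.034 rows>= 0.2
```

View pics/w3.png

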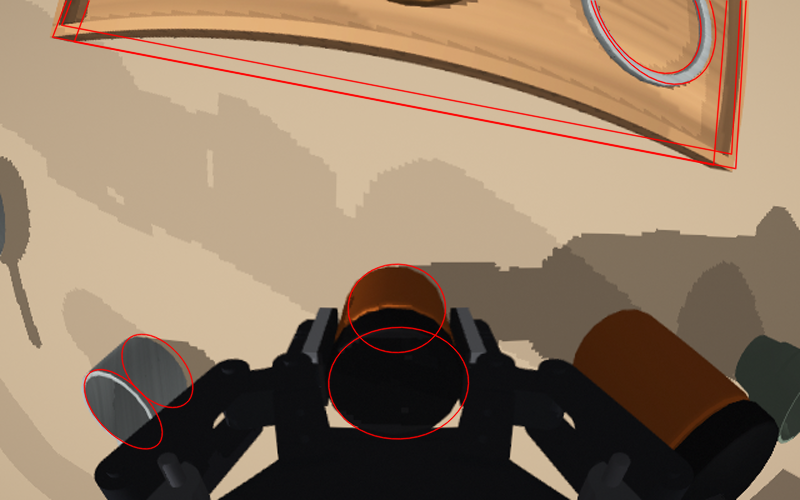

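Run:
```python
from rig import r
print(r.state()['joint_pos'])
```

```text
[ 0.33260679  0.57068191 -0.61882413  2.13773331  0.61022159  0.59189985
 -2.26496138]
```

Call:
apply_moves --series "0 -0.03 0 0 0;0 -0.04 0 0 0;0 -0.03 0 -0.01 0;0 -0.01 0 -0.03 0;0 0 0 -0.04 0;0 0 0 -0.04 0;0 0 0 -0.03 0;0 0 0 -0.02 0;0 0 0 0 0"

```text
t: 4.4
tool_pos: [0.6354, 0.0618, 0.1483]
tool_rot: [2.213, 0.029, -2.192]
ft_force: [-1.2, -0.1, -1.9]
gripper_width: 0.0452
```

```bash
python3 plan.py .644 .0505 .05 ; python3 look.py w4
```

```text
t 4.4 pos [0.6354 0.0618 0.1483] toolx [ 0.01  -0.006 -1.   ] jawyaw -88.2 w 0.0452 F [-1.2 -0.1 -1.9] q7 -2.05
tool delta [ 0.0984  0.011  -0.0074] twist 0 rows>= 2.0
```

View pics/w4.png

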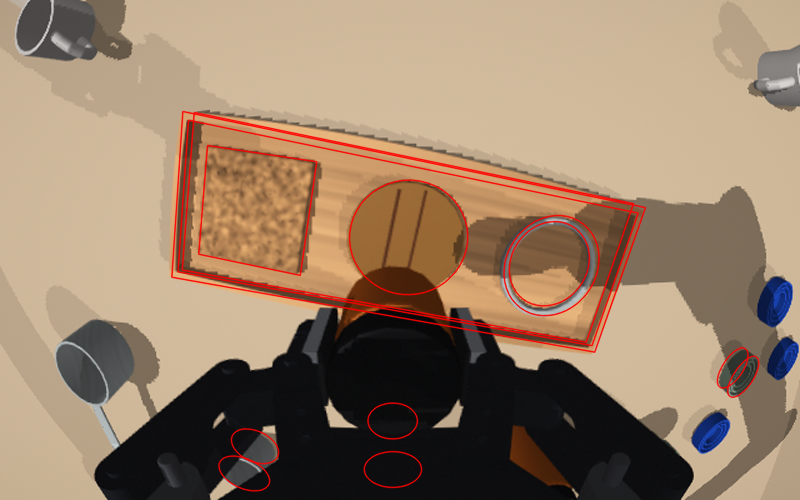

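Call:
apply_moves --series "0 0.03 0.006 -0.004 0;0 0.03 0.005 -0.004 0;0 0.015 0 0 0;0 0 0 0 0"

```text
t: 4.85
tool_pos: [0.6387, 0.0513, 0.0705]
tool_rot: [2.205, 0.031, -2.197]
ft_force: [-0.0, -0.4, -1.4]
gripper_width: 0.0454
```

```bash
python3 plan.py .644 .0505 .05
cat >> look.py <<'E'
# held-object check: overlay at given world circle
E
python3 look.py w5
python3 - <<'E'
from h import *
from rig import r,eyes
s=r.state();p=np.array(s['tool_pos']);m=eyes.camera_model('wrist')
im=cv2.imread('pics/w5_raw.png'); M=R.from_rotvec(s['tool_rot']).as_matrix()
big=cv2.resize(im,None,fx=1.25,fy=1.25)
for k,col in ((.0,(0,255,0)),(.004,(0,0,255))):
  for z in (p[2]-.036,p[2]+.026):
    c=circ((p[0]-k,p[1]-.0005),.023,z); q=(proj(m,c,True)+.5)*1.25-.5
    cv2.polylines(big,[np.round(q*8).astype(int)],False,col,1,cv2.LINE_AA,3)
cv2.imwrite('pics/w5b.png',big)
E
```

```text
t 4.85 pos [0.6387 0.0513 0.0705] toolx [ 0.004 -0.006 -1.   ] jawyaw -88.0 w 0.0454 F [-0.  -0.4 -1.4] q7 -2.09
tool delta [ 0.0205  0.0008 -0.0052] twist 0 rows>= 0.4
```

View pics/w5b.png

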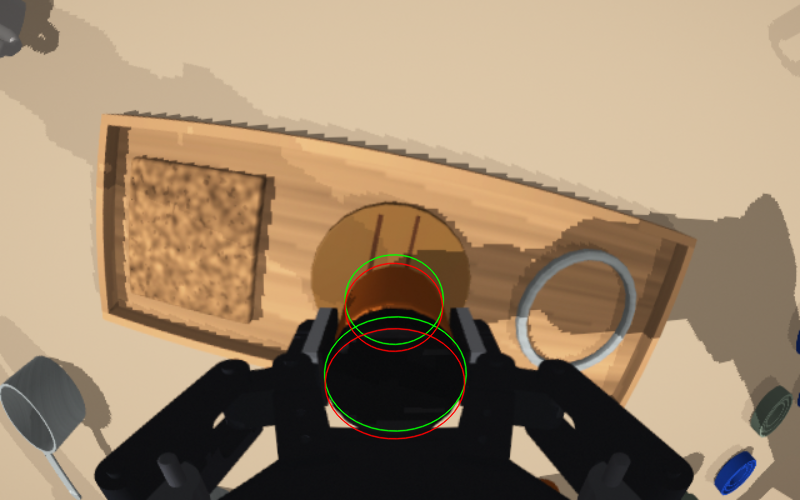

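Call:
apply_moves --series "0 0.008 0 -0.005 0;0 0.006 0 0 0;0 0 0 0 0"

```text
t: 5.2
tool_pos: [0.6459, 0.0528, 0.0599]
tool_rot: [2.211, 0.033, -2.191]
ft_force: [-0.4, 0.1, -1.7]
gripper_width: 0.0453
```

```bash
python3 plan.py .644 .0508 .05
```

```text
t 5.2 pos [0.6459 0.0528 0.0599] toolx [ 0.009 -0.006 -1.   ] jawyaw -88.0 w 0.0453 F [-0.4  0.1 -1.7] q7 -2.09
tool delta [0.0099 0.0019 0.0021] twist 0 rows>= 0.2
```

Call:
apply_moves --series "0 0.006 0.002 0.002 0;0 0.004 0 0 0;0 0.001 0 0 0;0 0 0 0 0"

```text
t: 5.6
tool_pos: [0.6451, 0.0511, 0.0499]
tool_rot: [2.214, 0.033, -2.187]
ft_force: [0.2, -0.1, 0.0]
gripper_width: 0.0454
```

```bash
python3 plan.py .644 .0508 .05
```

```text
t 5.6 pos [0.6451 0.0511 0.0499] toolx [ 0.012 -0.005 -1.   ] jawyaw -87.9 w 0.0454 F [ 0.2 -0.1  0. ] q7 -2.1
tool delta [-0.0001  0.0003  0.0011] twist 0 rows>= 0.0
```

Call:
apply_moves --series "0 0.002 0 0.001 0;0 0 0 0 0;1 0 0 0 0;1 0 0 0 0;1 0 0 0 0"

```text
t: 6.1
tool_pos: [0.6461, 0.0512, 0.0511]
tool_rot: [2.218, 0.032, -2.182]
ft_force: [0.0, -0.6, -0.7]
gripper_width: 0.0847
```

```bash
python3 plan.py .644 .0508 .05; sed -i 's/^G=.*/G=dict(jar=(.640,.0505),cup=(.4109,.1981),fold=(.4892,-.3685),tray=(.640,.0505),yaw=-.163)/' ov.py;  sed -i "s/circ(G\['jar'\],.023,.062),circ(G\['jar'\],.023,0)/circ(G['jar'],.023,.076),circ(G['jar'],.023,.014)/" ov.py; python3 look.py w6
```

```text
t 6.1 pos [0.6461 0.0512 0.0511] toolx [ 0.016 -0.006 -1.   ] jawyaw -88.0 w 0.0847 F [ 0.  -0.6 -0.7] q7 -2.1
tool delta [0.0011 0.0003 0.0022] twist 0 rows>= 0.0
```

View pics/w6.png

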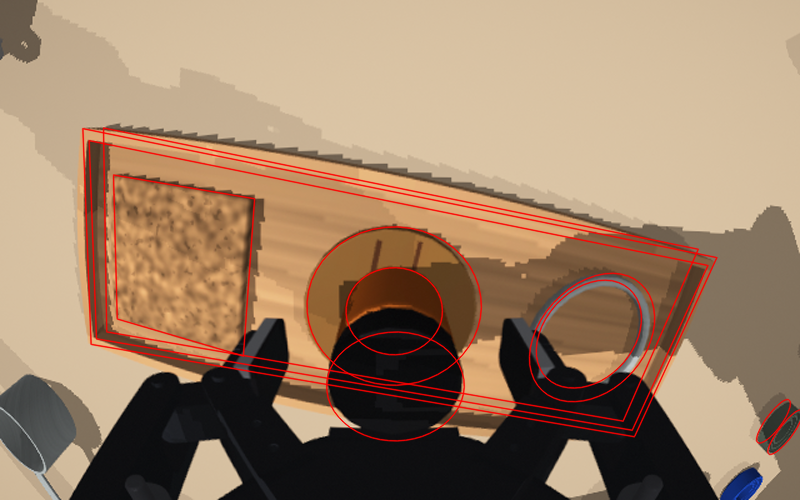

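Call:
apply_moves --series "1 -0.03 0 0 0;1 -0.04 0 0 0;1 -0.04 0 0 -0.1;1 -0.02 0 0 -0.15;1 0 0 0 -0.15;1 0 0 0 -0.15;1 0 0 0 -0.15;1 0 0 0 -0.15;1 0 0 0 -0.15;1 0 0 0 -0.15;1 0 0 0 -0.15;1 0 0 0 -0.15;1 0 0 0 -0.15;1 0 0 0 -0.15;1 0 0 0 -0.15;1 0 0 0 -0.15;1 0 0 0 -0.15;1 0 0 0 -0.15;1 0 0 0 -0.15;1 0 0 0 -0.15"

```text
t: 8.15
tool_pos: [0.6428, 0.0498, 0.1832]
tool_rot: [0.348, 1.528, -0.357]
ft_force: [-0.1, 0.3, 0.0]
gripper_width: 0.0855
```

```bash
python3 plan.py .4109 .1981 .16 1.349
```

```text
t 8.15 pos [0.6428 0.0498 0.1832] toolx [ 0.012 -0.008 -1.   ] jawyaw 64.2 w 0.0855 F [-0.1  0.3  0. ] q7 0.36
tool delta [ 0.0191  0.0327 -0.2736] twist -0.228 rows>= 5.5
```

Call:
apply_moves --series "1 0 0.005 -0.039 0;1 0 0.005 -0.039 0;1 0 0.005 -0.039 0;1 0.005 0.005 -0.039 0;1 0.005 0.005 -0.039 0;1 0.005 0.005 -0.039 0;1 0.005 0.003 -0.03 0;1 0 0 0 -0.13;1 0 0 0 -0.1;1 0 0 0 0"

```text
t: 9.15
tool_pos: [0.4115, 0.1967, 0.1566]
tool_rot: [0.16, 1.551, -0.172]
ft_force: [0.6, -0.6, 0.3]
gripper_width: 0.0854
```

```bash
python3 plan.py .4109 .1981 .16 1.349; python3 look.py w7
```

```text
t 9.15 pos [0.4115 0.1967 0.1566] toolx [ 0.012 -0.009 -1.   ] jawyaw 77.9 w 0.0854 F [ 0.6 -0.6  0.3] q7 0.08
tool delta [-0.0034  0.0012 -0.0009] twist 0.01 rows>= 0.1
```

View pics/w7.png

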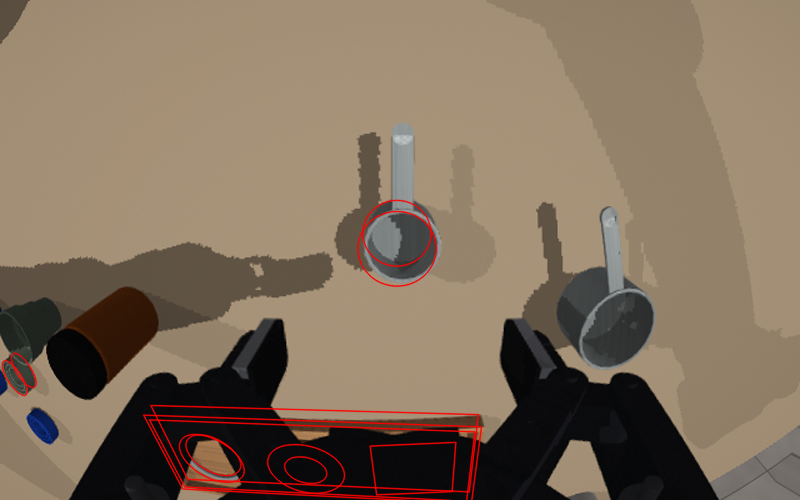

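Call:
apply_moves --series "1 0.035 0.005 0 0;1 0.035 0 0 0;1 0.03 0 0 0;1 0.015 0 0 0;1 0.01 0 0 0;1 0 0 0 0"

```text
t: 9.8
tool_pos: [0.4195, 0.1999, 0.0281]
tool_rot: [0.183, 1.545, -0.191]
ft_force: [-0.6, -0.5, -0.1]
gripper_width: 0.0855
```

```bash
sed -i 's/cup=(.4109,.1981)/cup=(.4105,.2010)/' ov.py; python3 plan.py .4105 .201 .028 1.349; python3 look.py w8
```

```text
t 9.8 pos [0.4195 0.1999 0.0281] toolx [ 0.017 -0.007 -1.   ] jawyaw 76.3 w 0.0855 F [-0.6 -0.5 -0.1] q7 -0.11
tool delta [-0.0001 -0.001  -0.009 ] twist -0.017 rows>= 0.2
```

View pics/w8.png

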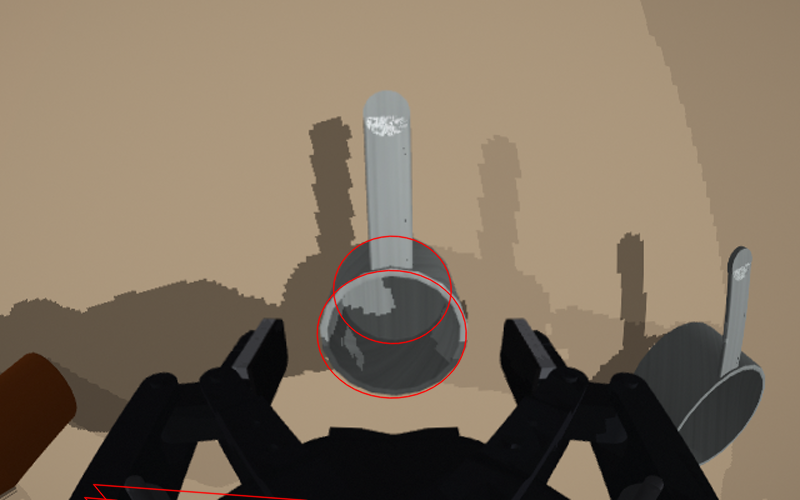

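Call:
apply_moves --series "1 0 -0.001 -0.009 -0.017;1 0 0 0 0;1 0 0 0 0"

```text
t: 10.15
tool_pos: [0.4115, 0.2023, 0.0308]
tool_rot: [0.171, 1.543, -0.175]
ft_force: [0.7, -0.6, 0.4]
gripper_width: 0.0858
```

```bash
python3 plan.py .4098 .201 .028 1.349
```

```text
t 10.15 pos [0.4115 0.2023 0.0308] toolx [ 0.021 -0.005 -1.   ] jawyaw 77.3 w 0.0858 F [ 0.7 -0.6  0.4] q7 -0.11
tool delta [ 0.0027 -0.0016 -0.0014] twist 0.0 rows>= 0.1
```

Call:
apply_moves --series "1 0.003 -0.001 -0.001 0;0 0 0 0 0;0 0 0 0 0;0 0 0 0 0;0 0 0 0 0;0 0 0 0 0"

```text
t: 10.75
tool_pos: [0.4112, 0.2014, 0.0289]
tool_rot: [0.172, 1.54, -0.176]
ft_force: [-0.6, -0.7, -0.2]
gripper_width: 0.0519
```

```bash
python3 plan.py .4098 .201 .028 1.349; python3 look.py w9
```

```text
t 10.75 pos [0.4112 0.2014 0.0289] toolx [ 0.023 -0.005 -1.   ] jawyaw 77.3 w 0.0519 F [-0.6 -0.7 -0.2] q7 -0.12
tool delta [ 0.0009 -0.0007 -0.0013] twist -0.0 rows>= 0.0
```

View pics/w9.png

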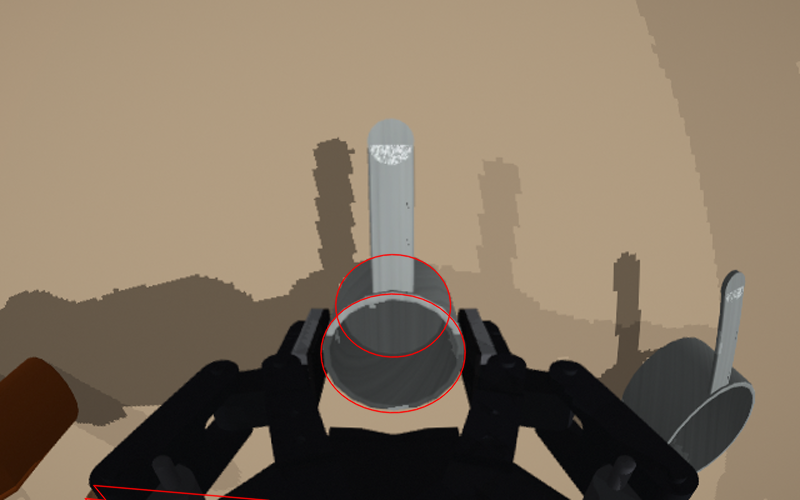

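Call:
apply_moves --series "0 -0.03 0 0 0;0 -0.04 0 0 0;0 -0.04 0 0 -0.03;0 -0.02 -0.015 0.02 -0.03;0 0 -0.025 0.03 0;0 0 -0.03 0.03 0;0 0 -0.03 0.03 0;0 0 -0.03 0.03 0;0 0 -0.03 0.03 0;0 0 -0.03 0.03 0;0 0 -0.03 0.015 0;0 0 -0.02 0 0;0 0 0 0 0"

```text
t: 12.1
tool_pos: [0.589, -0.0816, 0.1667]
tool_rot: [0.12, 1.546, -0.126]
ft_force: [1.0, 0.1, -0.4]
gripper_width: 0.0516
```

```bash
python3 plan.py .6214 -.0614 .035 1.408
```

```text
t 12.1 pos [ 0.589  -0.0816  0.1667] toolx [ 0.021 -0.005 -1.   ] jawyaw 81.0 w 0.0516 F [ 1.   0.1 -0.4] q7 0.78
tool delta [0.1323 0.0253 0.026 ] twist 0.005 rows>= 2.7
```

Call:
apply_moves --series "0 0.01 0.013 0.013 0;0 0.03 0.012 0.013 0;0 0.03 0 0 0;0 0.02 0 0 0;0 0 0 0 0"

```text
t: 12.6
tool_pos: [0.6212, -0.0585, 0.0741]
tool_rot: [0.122, 1.545, -0.125]
ft_force: [-0.1, -0.5, -0.5]
gripper_width: 0.0517
```

```bash
sed -i 's/cup=(.4105,.2010)/cup=(.6200,-.0615)/;s/,circ(t,.042,.014)/,circ(t,.042,.014)/' ov.py; python3 plan.py .6214 -.0614 .035 1.408; python3 look.py w10
```

```text
t 12.6 pos [ 0.6212 -0.0585  0.0741] toolx [ 0.022 -0.004 -1.   ] jawyaw 81.0 w 0.0517 F [-0.1 -0.5 -0.5] q7 0.7
tool delta [ 0.0391 -0.0028 -0.0002] twist 0.005 rows>= 0.8
```

View pics/w10.png

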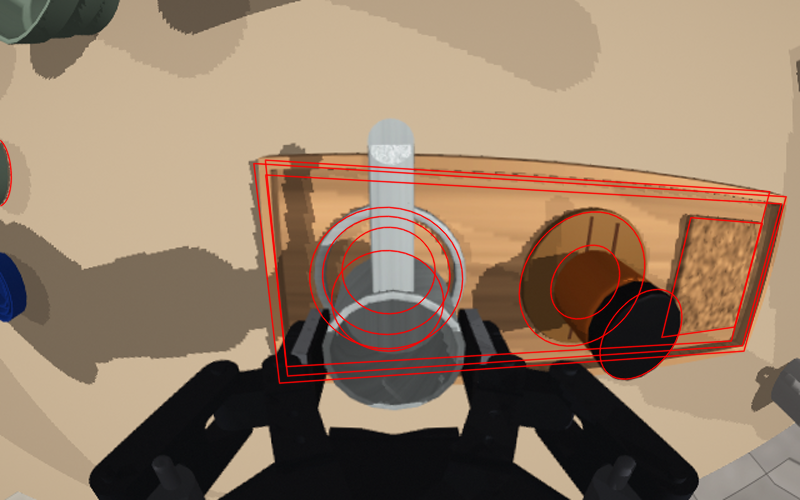

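Call:
apply_moves --series "0 0.015 -0.004 0.001 0;0 0.01 0 0 0;0 0.005 0 0 0;0 0 0 0 0"

```text
t: 13.05
tool_pos: [0.6245, -0.0627, 0.0466]
tool_rot: [0.123, 1.539, -0.125]
ft_force: [0.0, -0.2, -1.3]
gripper_width: 0.0515
```

```bash
python3 plan.py .622 -.0625 .035 1.408
```

```text
t 13.05 pos [ 0.6245 -0.0627  0.0466] toolx [ 0.028 -0.003 -1.   ] jawyaw 80.9 w 0.0515 F [ 0.  -0.2 -1.3] q7 0.69
tool delta [ 0.0115 -0.0002 -0.0028] twist 0.005 rows>= 0.2
```

Call:
apply_moves --series "0 0.006 0 -0.003 0;0 0.004 0 0 0;0 0.002 0 0 0;0 0 0 0 0"

```text
t: 13.45
tool_pos: [0.6225, -0.0625, 0.035]
tool_rot: [0.123, 1.537, -0.125]
ft_force: [-0.9, 0.1, -0.5]
gripper_width: 0.0521
```

```bash
python3 plan.py .622 -.0625 .035 1.408; python3 look.py w11
```

```text
t 13.45 pos [ 0.6225 -0.0625  0.035 ] toolx [ 0.03  -0.004 -1.   ] jawyaw 80.9 w 0.0521 F [-0.9  0.1 -0.5] q7 0.68
tool delta [ 0.     -0.0001 -0.0005] twist 0.004 rows>= 0.0
```

View pics/w11.png

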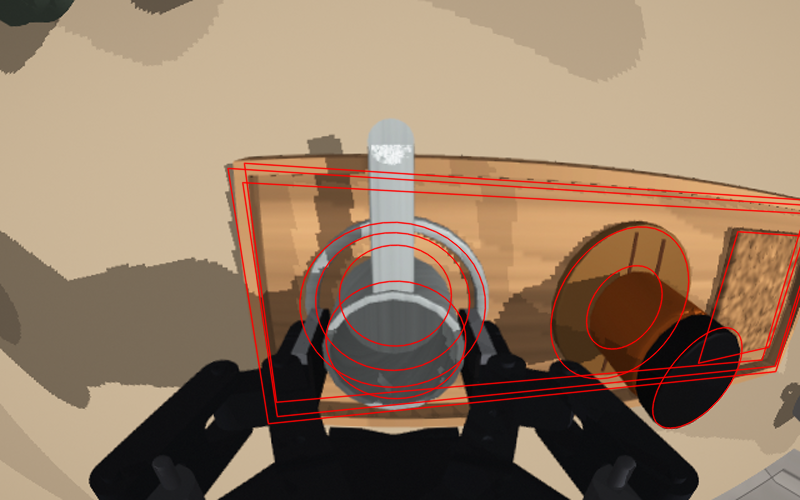

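Call:
apply_moves --series "0 0.002 0 0 0;0 0 0 0 0;1 0 0 0 0;1 0 0 0 0;1 0 0 0 0"

```text
t: 14.0
tool_pos: [0.6235, -0.0622, 0.0359]
tool_rot: [0.122, 1.535, -0.126]
ft_force: [0.8, 0.1, 0.4]
gripper_width: 0.0853
```

```bash
python3 plan.py .622 -.0625 .035 1.408; python3 look.py w12
```

```text
t 14.0 pos [ 0.6235 -0.0622  0.0359] toolx [ 0.032 -0.005 -0.999] jawyaw 80.9 w 0.0853 F [0.8 0.1 0.4] q7 0.68
tool delta [ 0.0009 -0.0005 -0.0015] twist 0.004 rows>= 0.0
```

View pics/w12.png

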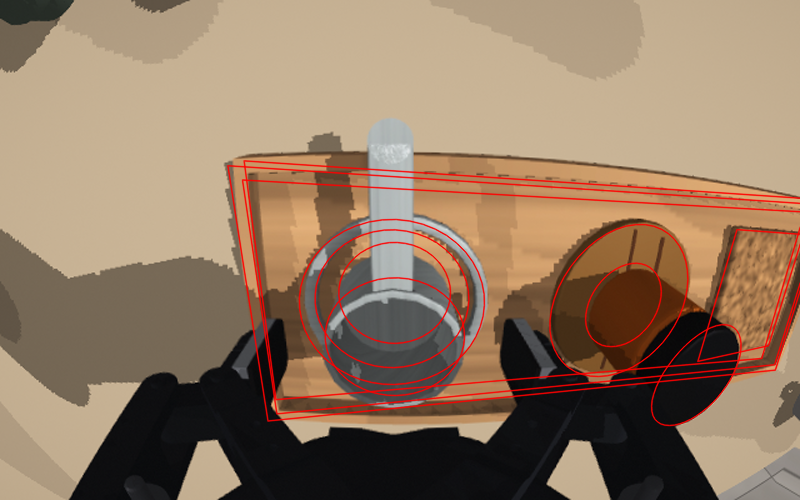

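Call:
apply_moves --series "1 -0.03 0 0 0;1 -0.04 0 0 0;1 -0.04 0 0 0;1 -0.02 -0.02 0 0;1 0 -0.04 -0.01 0;1 0 -0.045 -0.01 0;1 0 -0.045 -0.015 0;1 0 -0.045 -0.015 0;1 0 -0.045 -0.015 0;1 0 -0.04 -0.015 0;1 0 -0.03 -0.01 0;1 0 0 0 0.15;1 0 0 0 0.15;1 0 0 0 0.15;1 0 0 0 0.15;1 0 0 0 0.03;1 0 0 0 0"

```text
t: 15.75
tool_pos: [0.4753, -0.3667, 0.1643]
tool_rot: [0.619, 1.452, -0.601]
ft_force: [-0.2, -0.3, 0.1]
gripper_width: 0.0854
```

```bash
python3 plan.py .489 -.3685 .14 .785; python3 look.py w13
```

```text
t 15.75 pos [ 0.4753 -0.3667  0.1643] toolx [ 0.032 -0.001 -0.999] jawyaw 45.1 w 0.0854 F [-0.2 -0.3  0.1] q7 0.72
tool delta [0.0247 0.0079 0.0104] twist 0.002 rows>= 0.6
```

View pics/w13.png

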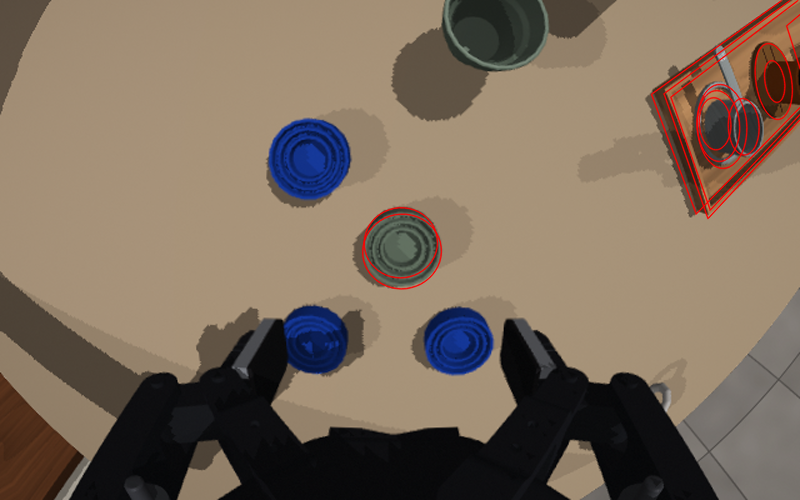

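Call:
apply_moves --series "1 0.025 0.004 0.006 0;1 0.03 0.003 0.004 0;1 0.03 0 0 0;1 0.02 0 0 0;1 0 0 0 0"

```text
t: 16.3
tool_pos: [0.4927, -0.3696, 0.0572]
tool_rot: [0.613, 1.451, -0.596]
ft_force: [-0.2, 1.0, 0.1]
gripper_width: 0.0853
```

```bash
python3 plan.py .489 -.3685 .016 .785; python3 look.py w14
```

```text
t 16.3 pos [ 0.4927 -0.3696  0.0572] toolx [ 0.035 -0.003 -0.999] jawyaw 45.5 w 0.0853 F [-0.2  1.   0.1] q7 0.65
tool delta [ 0.041  -0.0027 -0.0045] twist 0.009 rows>= 0.8
```

View pics/w14.png

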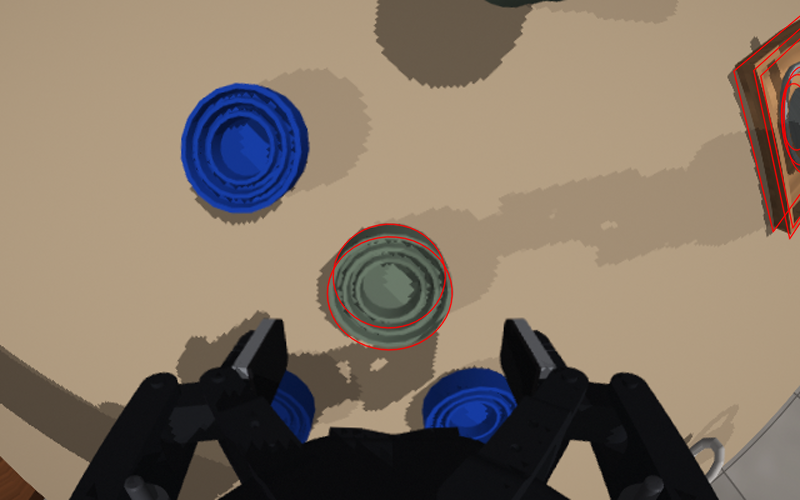

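Call:
apply_moves --series "1 0.015 -0.002 -0.003 0;1 0.015 0 -0.001 0;1 0.008 0 0 0;1 0 0 0 0"

```text
t: 16.75
tool_pos: [0.492, -0.3695, 0.0208]
tool_rot: [0.612, 1.444, -0.596]
ft_force: [0.0, 0.3, -0.0]
gripper_width: 0.0855
```

```bash
python3 plan.py .489 -.3685 .016 .785
```

```text
t 16.75 pos [ 0.492  -0.3695  0.0208] toolx [ 0.04  -0.006 -0.999] jawyaw 45.5 w 0.0855 F [ 0.   0.3 -0. ] q7 0.62
tool delta [ 0.0047 -0.0015 -0.003 ] twist 0.009 rows>= 0.1
```

Call:
apply_moves --series "1 0.004 -0.0015 -0.003 0;1 0 0 0 0"

```text
t: 16.95
tool_pos: [0.489, -0.3685, 0.0167]
tool_rot: [0.612, 1.444, -0.596]
ft_force: [-0.9, -0.6, -0.2]
gripper_width: 0.0856
```

```bash
python3 plan.py .489 -.3685 .016 .785; python3 look.py w15
```

```text
t 16.95 pos [ 0.489  -0.3685  0.0167] toolx [ 0.04  -0.006 -0.999] jawyaw 45.5 w 0.0856 F [-0.9 -0.6 -0.2] q7 0.61
tool delta [ 0.0007  0.     -0.    ] twist 0.009 rows>= 0.1
```

View pics/w15.png

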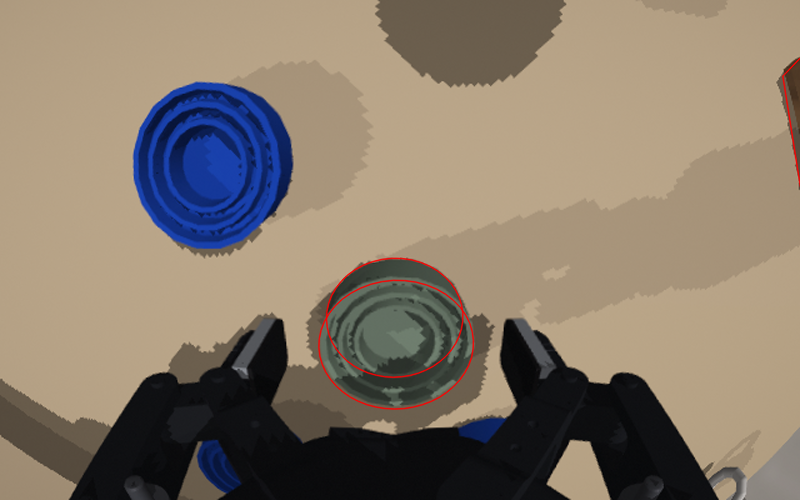

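Aligned; close.

Call:
apply_moves --series "0 0 0 0 0;0 0 0 0 0;0 0 0 0 0;0 0 0 0 0;0 0 0 0 0"

```text
t: 17.5
tool_pos: [0.4905, -0.3693, 0.0187]
tool_rot: [0.611, 1.44, -0.597]
ft_force: [-0.7, -0.7, -0.2]
gripper_width: 0.0566
```

```bash
python3 plan.py .489 -.3685 .016 .785; python3 look.py w16
```

```text
t 17.5 pos [ 0.4905 -0.3693  0.0187] toolx [ 0.043 -0.008 -0.999] jawyaw 45.5 w 0.0566 F [-0.7 -0.7 -0.2] q7 0.61
tool delta [ 0.0026 -0.0006 -0.0017] twist 0.009 rows>= 0.1
```

View pics/w16.png

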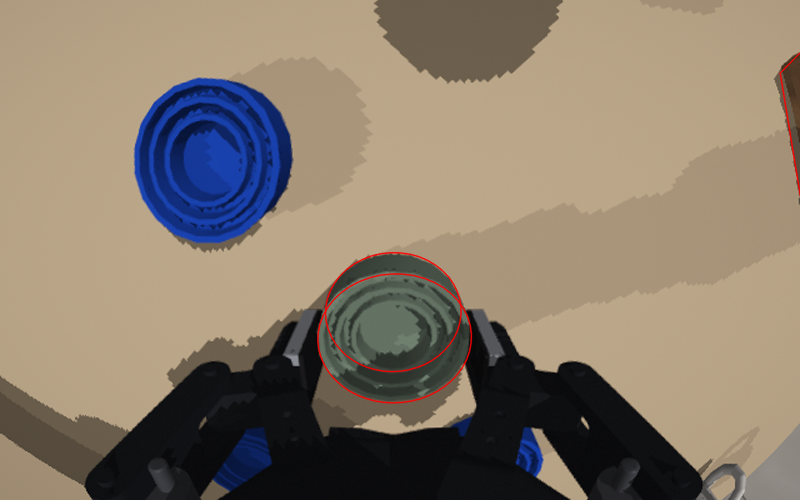

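Call:
apply_moves --series "0 -0.015 0 0 0;0 -0.03 0 0 0;0 -0.04 0 0 0;0 -0.04 0 0 0;0 -0.02 0.02 -0.01 0;0 0 0.035 -0.018 0;0 0 0.035 -0.018 0;0 0 0.035 -0.018 0;0 0 0.035 -0.018 0;0 0 0.035 -0.018 0;0 0 0.035 -0.018 0;0 0 0.035 -0.018 0;0 0 0.035 -0.018 0;0 0 0.035 -0.018 0;0 0 0.035 -0.018 0;0 0 0.035 -0.018 0;0 0 0.035 -0.018 0;0 0 0 0 0"

```text
t: 19.35
tool_pos: [0.637, 0.1239, 0.1896]
tool_rot: [0.614, 1.431, -0.593]
ft_force: [0.1, 0.6, -1.0]
gripper_width: 0.0569
```

```bash
python3 plan.py .6590 .165 .09; python3 look.py w17
```

```text
t 19.35 pos [0.637  0.1239 0.1896] toolx [ 0.054 -0.008 -0.999] jawyaw 45.5 w 0.0569 F [ 0.1  0.6 -1. ] q7 -0.07
tool delta [ 0.1003  0.0415 -0.0176] twist 0 rows>= 2.2
```

View pics/w17.png

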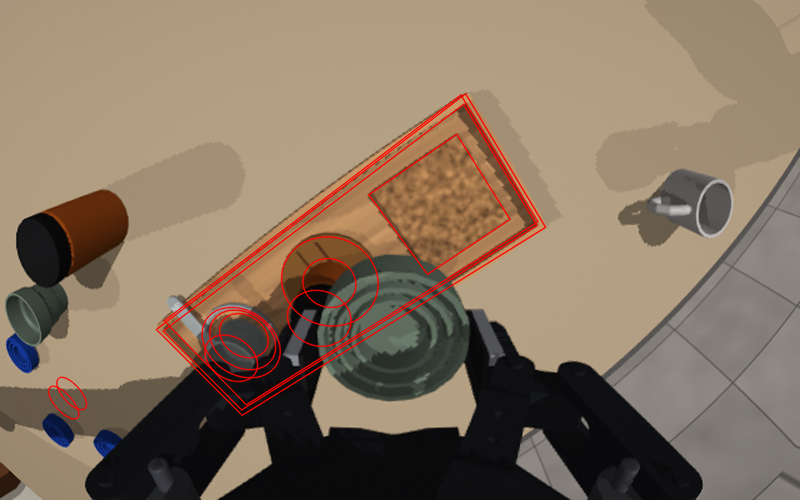

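Call:
apply_moves --series "0 0.02 0.02 -0.008 0;0 0.03 0.02 -0.008 0;0 0.03 0 0 0;0 0.02 0 0 0;0 0 0 0 0"

```text
t: 19.9
tool_pos: [0.6613, 0.1557, 0.0908]
tool_rot: [0.615, 1.424, -0.601]
ft_force: [-0.4, -0.8, -1.0]
gripper_width: 0.0568
```

```bash
cat > held.py <<'E'
import sys
from h import *
from ov import curves,G
from rig import r,eyes
s=r.state();p=np.array(s['tool_pos']);m=eyes.camera_model('wrist'); im=eyes.camera('wrist')[:,:,::-1]
M=R.from_rotvec(s['tool_rot']).as_matrix()
big=cv2.resize(im,None,fx=1.25,fy=1.25,interpolation=cv2.INTER_CUBIC)
def dr(c,col):
    q=(proj(m,c,True)+.5)*1.25-.5
    cv2.polylines(big,[np.round(q*8).astype(int)],False,col,1,cv2.LINE_AA,3)
for c in curves(G)[:5]: dr(c,(0,0,255))
o=p[:2]-.0017*M[:2,2]
print('disc',o)
for z in (p[2]-.0187,p[2]+.0033): dr(circ(o,.029,z),(0,255,0))
cv2.imwrite(f'pics/{sys.argv[1]}.png',big)
E
python3 plan.py .660 .163 .0327; python3 held.py w18
```

```text
t 19.9 pos [0.6613 0.1557 0.0908] toolx [ 0.056 -0.013 -0.998] jawyaw 45.1 w 0.0568 F [-0.4 -0.8 -1. ] q7 -0.16
tool delta [ 0.0578  0.0025 -0.009 ] twist 0 rows>= 1.2
disc [0.66012909 0.15689029]
```

View pics/w18.png

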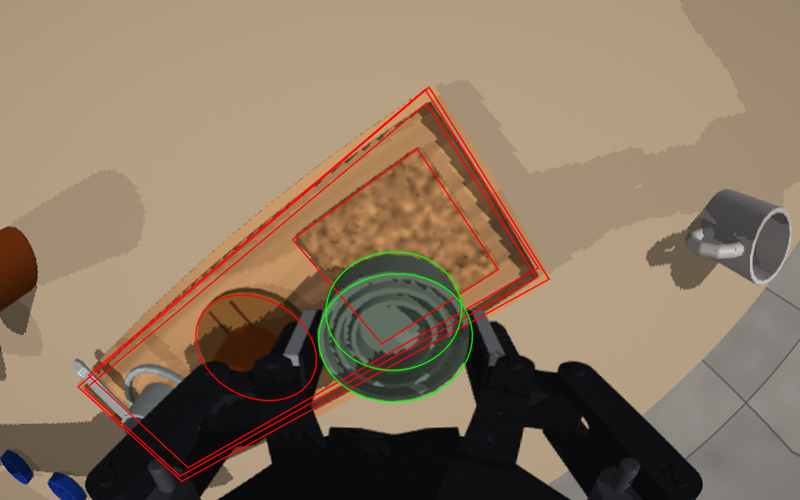

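Call:
apply_moves --series "0 0.02 0.002 -0.007 0;0 0.02 0.001 -0.002 0;0 0.008 0 0 0;0 0 0 0 0"

```text
t: 20.35
tool_pos: [0.6627, 0.1624, 0.0445]
tool_rot: [0.621, 1.418, -0.601]
ft_force: [-0.1, -0.2, -0.6]
gripper_width: 0.0565
```

```bash
python3 plan.py .660 .163 .0327
```

```text
t 20.35 pos [0.6627 0.1624 0.0445] toolx [ 0.062 -0.012 -0.998] jawyaw 44.9 w 0.0565 F [-0.1 -0.2 -0.6] q7 -0.2
tool delta [ 0.0116 -0.0018 -0.003 ] twist 0 rows>= 0.2
```

Call:
apply_moves --series "0 0.006 -0.002 -0.003 0;0 0.003 0 0 0;0 0 0 0 0"

```text
t: 20.65
tool_pos: [0.66, 0.1631, 0.0353]
tool_rot: [0.621, 1.418, -0.6]
ft_force: [0.5, 0.2, -1.3]
gripper_width: 0.0569
```

```bash
python3 plan.py .660 .163 .0327; python3 held.py w19
```

```text
t 20.65 pos [0.66   0.1631 0.0353] toolx [ 0.063 -0.012 -0.998] jawyaw 44.9 w 0.0569 F [ 0.5  0.2 -1.3] q7 -0.22
tool delta [ 0.0026 -0.0001 -0.    ] twist 0 rows>= 0.1
disc [0.65876479 0.16429806]
```

View pics/w19.png

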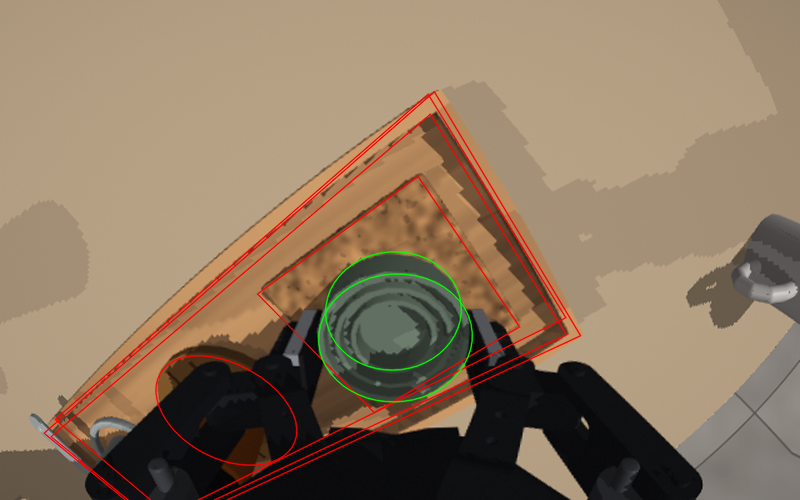

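Call:
apply_moves --series "0 0.002 0 0 0;0 0.002 0 0 0;0 0 0 0 0"

```text
t: 21.0
tool_pos: [0.661, 0.1634, 0.0331]
tool_rot: [0.622, 1.416, -0.6]
ft_force: [-0.2, -0.8, -0.7]
gripper_width: 0.0568
```

```bash
python3 plan.py .660 .163 .0327
```

```text
t 21.0 pos [0.661  0.1634 0.0331] toolx [ 0.065 -0.012 -0.998] jawyaw 44.9 w 0.0568 F [-0.2 -0.8 -0.7] q7 -0.22
tool delta [ 0.0003 -0.001  -0.0004] twist 0 rows>= 0.0
```

Call:
apply_moves --series "0 0.002 -0.001 -0.0005 0;0 0.0015 0 0 0;0 0 0 0 0"

```text
t: 21.3
tool_pos: [0.6614, 0.1635, 0.0333]
tool_rot: [0.623, 1.412, -0.599]
ft_force: [-0.7, -0.2, -0.3]
gripper_width: 0.0569
```

```bash
python3 plan.py .660 .163 .0327
```

```text
t 21.3 pos [0.6614 0.1635 0.0333] toolx [ 0.068 -0.013 -0.998] jawyaw 44.8 w 0.0569 F [-0.7 -0.2 -0.3] q7 -0.22
tool delta [ 0.0005 -0.0014 -0.0006] twist 0 rows>= 0.0
```

Call:
apply_moves --series "0 0.002 -0.001 -0.0005 0;0.82 0 0 0 0;0.82 0 0 0 0;0.82 0 0 0 0"

```text
t: 21.7
tool_pos: [0.662, 0.1633, 0.0324]
tool_rot: [0.624, 1.409, -0.598]
ft_force: [-0.6, -0.2, -0.4]
gripper_width: 0.0699
```

```bash
sed -i 's/fold=(.4892,-.3685)/fold=(.6587,.1640)/;s/\.029,\.022),circ(G\[.fold.\],\.029,0)/.029,.036),circ(G["fold"],.029,.014)/' ov.py; tail -8 ov.py|head -0; python3 plan.py .660 .163 .0327; python3 look.py w20
```

```text
t 21.7 pos [0.662  0.1633 0.0324] toolx [ 0.072 -0.012 -0.997] jawyaw 44.8 w 0.0699 F [-0.6 -0.2 -0.4] q7 -0.22
tool delta [-0.0004 -0.0016 -0.0012] twist 0 rows>= 0.0
```

View pics/w20.png

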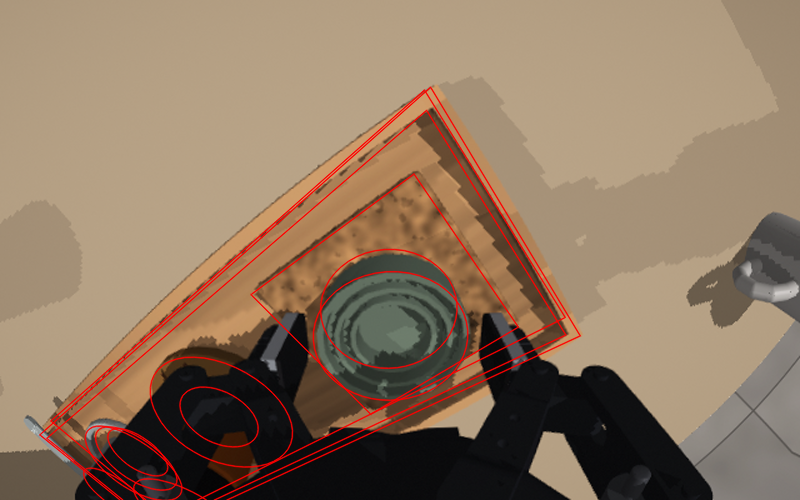

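Call:
apply_moves --series "0.82 -0.015 0 0 0;0.82 -0.02 0 0 0;0.82 -0.04 0 0 0;0.82 -0.04 0 0 0;1 -0.04 0 0 0;1 -0.02 0 -0.03 0;1 0 0 -0.04 0;1 0 0 -0.04 0;1 0 0 -0.04 0;1 0 0 -0.03 0;1 0 0 0 0"

```text
t: 22.85
tool_pos: [0.5182, 0.3006, 0.2205]
tool_rot: [0.631, 1.4, -0.589]
ft_force: [-0.9, 0.1, -0.6]
gripper_width: 0.085
```

```bash
python3 - <<'E'
from rig import r,eyes
import cv2
for n in ('top','scene'): cv2.imwrite(f'pics/{n}0.png',eyes.camera(n)[:,:,::-1])
E
cp ov.py ov2.py; sed -i "s/circ(G\['cup'\],.026,.04),circ(G\['cup'\],.026,0)/circ(G['cup'],.026,.046),circ(G['cup'],.026,.006)/" ov2.py; python3 ov2.py F;  python3 plan.py .660 .163 .0327
```

```text
t 22.95 pos [0.522  0.2973 0.22  ] toolx [ 0.086 -0.009 -0.996] jawyaw 44.6 w 0.0857 F [ 0.8 -0.2  0.8] q7 -0.43
tool delta [ 0.1996 -0.0062  0.1797] twist 0 rows>= 5.4
```

View pics/ov_topF.png

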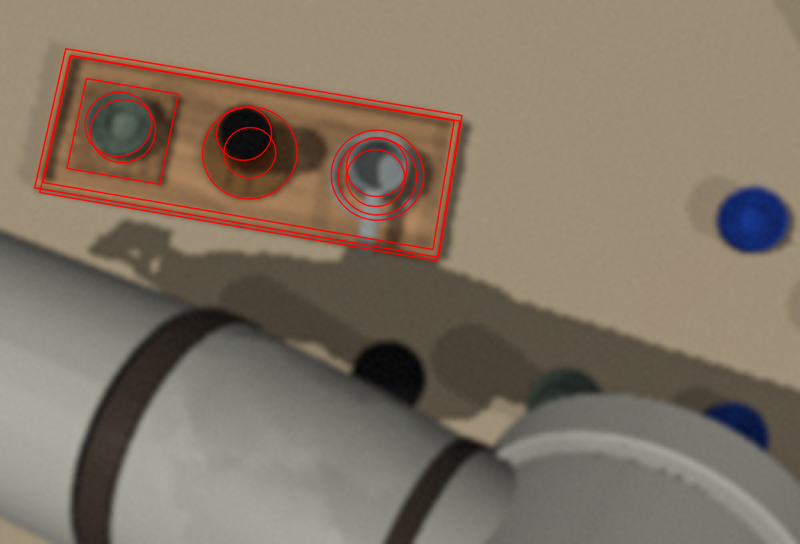

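View pics/ov_sceneF.png

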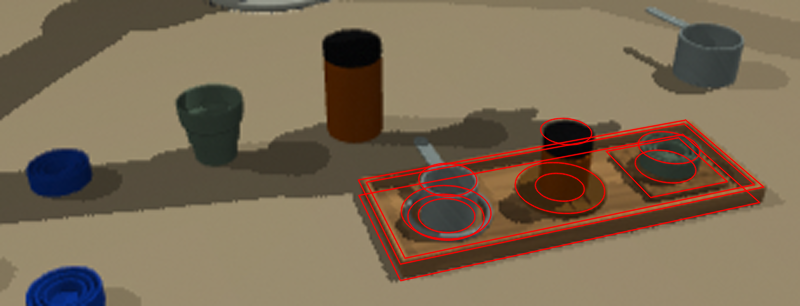

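View pics/scene0.png

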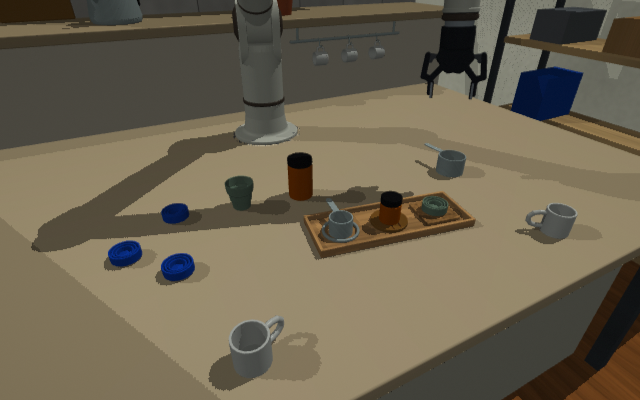

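```bash
python3 -c "
from rig import r; print(r.hand_in())"
```

```text
the job is handed in; nothing more can be done
None
```

The tray is set and handed in at about 23 s. I placed the short amber jar on the coaster, then the smaller measuring cup in the ring, then the folded silicone cup on the mat.

- **Placed items:** the last top and scene pictures show all three upright and released. The jar and folded cup match their target outlines to within about 2 mm. The cup sits down inside the ring, with its handle pointing across the tray over the long side nearest the robot.
- **Left alone:** in the scene picture the tall jar, larger cup, opened-out cup and blue cups stand where they were. The arm hides some of them in the top picture. I checked their positions by eye and did not measure them.
- **Tool tilt:** the tool drifted to about 4° off vertical by the last release, and the moves cannot correct tilt. Each object's tilt changed by at most about 1.5° between grasp and release, and the pictures show no lean.
- **Forces:** no reading I saw at the end of a move went above about 2.1 N at the wrist.

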